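# Pack the scraper in its tray, then hold the sticky cupboard door open

### The job

Get the utensil tray ready to go into the little cupboard: lay the scraper flat and lengthwise in the empty wide compartment beside the whisk and let go of it, setting it down rather than dropping it. Then tug the cupboard's door, before touching the slide catch on top, to learn if the door is caught; if it is, slide the catch fully over to its other end, and if the door simply gives, the catch is better left alone, since sliding it would lock the door. Swing the door out to about a right angle and finish while still holding it there, because it springs shut when let go; leave the other things on the shelf where they are.

Things in the scene. Friction and masses are not known exactly. Their poses are not given: they have to be found in the camera images.
- scraper_mid (a point): Loose lid scraper of plain plastic, 150 mm long, lying flat. The point is in its handle, half-way up (9 mm above its underside), 15 mm from mid-length towards the handle end. Own x runs lengthwise from handle to blade, z up. Handle: 100 mm long, 24 mm wide, 18 mm thick, from 60 mm behind to 40 mm ahead of the point; blade: 46 mm wide, 6 mm thick, to 90 mm ahead of the point. 60 g.
- tray_slot (a point): Centre of the inner floor of the empty wide compartment of the white plastic utensil tray. x runs lengthwise, y across (the whisk's compartment is on the +y side), z up. Compartment: 180 mm long, 86 mm wide inside, walls 4 mm thick and 14 mm high above this floor; the floor is 4 mm above the shelf. The whole loose tray is 188 x 150 x 18 mm, 0.7 kg.
- whisk: Flat steel whisk, 160 mm long, 44 mm wide, 25 mm high, lying in the tray's other, narrower compartment (52 mm wide). Origin at the centre of its underside, x lengthwise. Leave it there.
- cupboard: Small white cupboard with a glass door standing on the shelf, fixed, 230 mm deep (x), 200 mm wide (y), 200 mm high; origin at the centre of its underside, z up. Its front with the door looks along its own -x, roughly towards the robot.
- door (a joint): Opening angle of the door in rad: 0 shut, 1.57 square to the cupboard's front, stop at 1.8. A sprung hinge draws it shut (about 0.15 N m when shut, 0.35 N m at a right angle). If the catch has caught it, it gives only about 0.03 rad of play (5 mm at the handle) and then stops hard; otherwise it opens freely.
- door_hinge (a point): Point on the door's upright hinge line, 205 mm above the shelf, at the cupboard's front on its own -y side (115 mm towards the front and 100 mm to -y of the cupboard's origin). Seen from above the door opens counter-clockwise about it. The point's axes turn with the door: y points along the door from hinge to free edge (door 200 mm wide), -x out of its front; when shut the axes are the cupboard's.
- pull_top (a point): Top end of the door handle: an upright round steel bar, 12 mm thick, 115 mm long, its top 225 mm above the shelf, i.e. 25 mm above the cupboard's top; its centre line stands 40 mm in front of the door's 15 mm thick frame (55 mm in front of the hinge line), 165 mm along the door from the hinge. The bar's upper 48 mm are clear of its two cross pieces to the door. Axes as those of door_hinge, turning with the door.
- catch_knob (a point): Centre of the upright thumb piece of the slide catch on the cupboard's top near the front: steel, 12 mm thick along the slide (cupboard y), 24 mm across (cupboard x), 26 mm tall; this point is 220 mm above the shelf, the thumb piece's top 232 mm and its foot plate 208 mm above the shelf. Axes as the cupboard's.
- catch (a joint): Travel of the slide catch in m along the cupboard's +y: 0 at the end where it starts, 0.028 at its other end. It stays where it is left, moves with about 2 N. Nothing shows which end is the locking one: it is locked either at 0 or at 0.028, and the door can open only with the catch at the opposite end (within about 5 mm).
- kettle_lid: Bystander: red enamel kettle lid, 100 mm across, 35 mm high, lying on the middle of the cupboard's top. Origin at its underside's centre.
- bowl: Bystander: white porcelain bowl, 124 mm across, 55 mm high. Origin at its underside's centre.
- mug: Bystander: mug, 76 mm across, 88 mm high. Origin at its underside's centre.
- spice_jar: Bystander: small jar, 42 mm across, 85 mm high, near the robot. Origin at its underside's centre.
- tea_tin: Bystander: round tin, 72 mm across, 110 mm high. Origin at its underside's centre.
- oil_bottle: Bystander: bottle, 60 mm across, 160 mm high. Origin at its underside's centre.
- soap_block: Bystander: block of soap, 80 x 50 x 28 mm. Origin at its underside's centre.
There are look-alikes about, which are no part of the job. Several things look just like the part that bears scraper_mid: the one meant starts farthest from the robot's base.

How it is judged:
By the outcome, as a careful person would: the job done as asked, in the order asked, and still so for the second after the job is handed in, while the arm keeps its last pose, push and grip.
It also fails if it takes over 72 s, if anything falls off the work surface, if the arm or the gripper's body presses on something with over 40 N, if the wrist force passes 120 N, or if a joint passes its speed limit or range.

### The arm

A 6-joint arm with a two-finger parallel gripper is mounted at the origin on the work surface. World frame = base frame: x ahead of the robot, y to its left, z up, the work surface at z = 0. Lengths are in m, angles in degrees, forces in N, time in s.
With the tool pointing down it reaches from about 0.35 to 0.85 m from the base axis. Payload 8.1 kg.
Tool frame: the origin (TCP) lies at the very end of the fingers, on their centre line; the grasp point (between the pads) lies manip.grasp_offset behind it (manip.grasp_offset is the distance from the TCP to the grasp point, in m); z points along the fingers, y is the direction in which the jaws open and shut (so a half turn about z gives the same grasp; the last joint's range is limited). The gripper opens to 85 mm and grips with 20 to 120 N. Pads are 22 mm wide; open, the fingers measure 114 mm over their backs; the gripper's body (76 mm by 85 mm) begins 54 mm behind the grasp point. The pads swing forward as they close: fully open they stand 13 mm farther back than shut.
Start: joints at [58.934, 7.471, 85.268, -0, 87.261, -4.893], TCP at [0.265, 0.538, 0.231] pointing down, gripper open.
Joint ranges: [-169.43, 169.43], [-51.17, 129.36], [1.28, 143.12], [-76.62, 256.62], [0, 156.53], [-152.29, 152.29]. Speed limits (degrees/s): [136.94, 136.94, 159.86, 180, 180, 180].

### API

Orientations are given as [roll, pitch, yaw] about the fixed x, y, z axes, in that order (R = Rz(yaw) Ry(pitch) Rx(roll)).
In Python, from bench import manip gives the robot as it stands. The module is installed in compiled form; this text tells all that it offers.
- The arm moves only by the tool arm_command, never from a script. Its argument "moves" is one flat list of numbers, 7 for each row, row after row: the gripper's target within -1 to 1 (shut at 1, half-way at 0, fully open at -1), then the shift along the tool's x, y, z in units of 50 mm (1.0 is 50 mm), then the turn, a rotation vector about the tool's x, y, z in degrees. In form: [gripper, dx, dy, dz, rx, ry, rz, gripper, dx, dy, dz, rx, ry, rz, ...]. A call has 1 to 10 rows; each row shifts and turns the pose as measured when the row begins, along the tool's axes as they then stand; what a row does not reach is not made up. A row lasts 1/8 s, in which the tool goes at most 62.5 mm and 10.7 degrees, less where a joint would pass 70% of its speed; a pose out of reach is approached as far as the arm can. A call is refused whole if a number of a shift passes 1 or a number of a turn 10.7, either way. A call with a gripper value outside its range is refused whole. The fingers move at their own pace and stop on an object; "squeeze" is the grip in N (left out, the last holds). Time passes only in rows, so rows that do not move let the fingers close. It gives the time, the measured TCP pose, the force and the opening at its end, in the units of the state.
- manip.get_obs(): the state, without advancing time (a new reading comes with each control period).
- manip.snapshot(name): name is "side" or "top" or "wrist"; returns a dict with "img" (480x640x3 uint8, red, green, blue), "vfov" (degrees; the focal length in pixels is half the picture's height over the tangent of half this angle, whatever the lens; pixels are square), "cx", "cy" (the principal point, pixels), "D" ([k1, k2, p1, p2, k3] as OpenCV has them; the pictures are not rectified), "R" (3x3) and "t" (3): a world point X has camera coordinates R X + t. Camera axes: x right, y down, z forward; pixel columns grow to the right and rows downward; lengths in m; the calibration is good to about 2 mm. A picture is of the moment at which its call begins. There is no depth.
- manip.job_done(): hands the job in, once; it reports no verdict.
Trained networks look in the newest picture that a camera, given by its name, has taken for a name from the list of things; names that differ only in an ending like _2 or _b are one class to them, and where a whole thing is asked for, a point or a joint stands for the part that bears it (a point fixed in the world has none). Each returns a list of dicts, best first, with "conf" (0 to 1); they miss things now and then, are a little off and sometimes report something else, mostly with a low value. They report only what shows in the picture. A call takes as long as a camera call. They do not tell look-alikes from the thing itself.
- manip.masks_of(camera, label): "region" (480x640 bool, what is visible of it) and "box" ([left, top, right, bottom] in pixels, round what is visible of it).
The state is a dict: "t": time; "joint_pos": joint angles; "joint_vel": joint speeds; "effort": joint torques, N m; "tool_pos": TCP position; "orientation": TCP orientation; "contact_force": force on the tool from outside, world axes, zero at the start; "torque": the same for the moment, N m; "width": finger opening in m.
Only numpy, scipy, OpenCV 4.12 (cv2) and the standard library are available. Lean on these libraries where they do the work, as an engineer would, in place of code of your own. Each camera call takes 0.05 s, during which the arm holds its last target.

## Working session

There is one attempt and no reset: what is moved stays moved. The work goes in short steps, Python scripts to look and compute and a tool call to move; the robot and the scene stay as the last step left them, time stands still between calls to the robot, and variables do not carry over. Pictures are saved under pics/ and viewed, and the job is handed in when it is done.

Besides the shell and the picture viewer there is one more tool, called after "Emit:" as name(argument=value, ...) on one line, values as JSON. arm_command: Moves the arm, as the interface text tells. Its arguments: {"type":"object","properties":{"moves":{"type":"array"},"squeeze":{"type":"number"}},"required":["moves"]}

```bash
mkdir -p pics; ls
python3 - <<'E'
from bench import manip
import cv2
print(manip.get_obs(), manip.grasp_offset)
for n in ["side","top","wrist"]:
    s=manip.snapshot(n); cv2.imwrite(f"pics/{n}0.png",s["img"][:,:,::-1]); print(n,s["vfov"],s["cx"],s["cy"],s["D"],s["R"],s["t"])
E
```

```text
pics
{'t': 0.0, 'joint_pos': array([ 5.89336037e+01,  7.51463581e+00,  8.53305369e+01, -1.85059406e-03,
        8.72622666e+01, -4.89180475e+00]), 'joint_vel': array([-0.08488402, -0.03216002,  0.10032139, -0.08064486,  0.02916005,
        0.00466876]), 'effort': array([-2.52841583e-04, -5.69410586e+01, -5.00544333e+01, -4.31786812e-04,
        1.51517481e-02, -2.81658413e-05]), 'tool_pos': array([0.2643516 , 0.53799835, 0.23023731]), 'orientation': array([-1.79892794e+02, -7.32023377e-03,  1.53825492e+02]), 'contact_force': array([ 0.43090085, -0.94161781,  0.21414186]), 'torque': array([ 0.05135595, -0.00929339, -0.00246903]), 'width': 0.08538445426347481} 0.0187
side 42.97113325467667 319.55208859501244 245.52178573951596 [-0.04349925  0.          0.          0.          0.        ] [[ 0.88206852 -0.47072824  0.01923659]
 [-0.23847773 -0.48133759 -0.84347051]
 [ 0.40630468  0.73941129 -0.53683094]] [-0.46610731  0.2509084   1.63895411]
top 47.81360584054741 321.1717218743036 243.65788794065907 [0.04785074 0.         0.         0.         0.        ] [[ 0.02374502 -0.99970353 -0.00538835]
 [-0.97672755 -0.02204936 -0.2133474 ]
 [ 0.21316534  0.01032889 -0.97696154]] [-0.04417407  0.50598634  1.46351845]
wrist 69.09567874234372 325.28038144598105 239.7571182483467 [0.01787794 0.         0.         0.         0.        ] [[ 0.44057479  0.89771523 -0.00110122]
 [ 0.85365903 -0.41857298  0.3099402 ]
 [ 0.27777709 -0.13749191 -0.95075542]] [-0.59906745 -0.03915279  0.3785968 ]
```

View pics/side0.png

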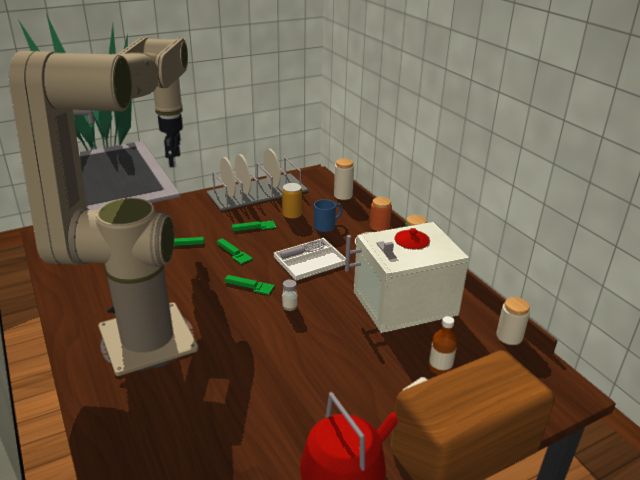

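View pics/top0.png

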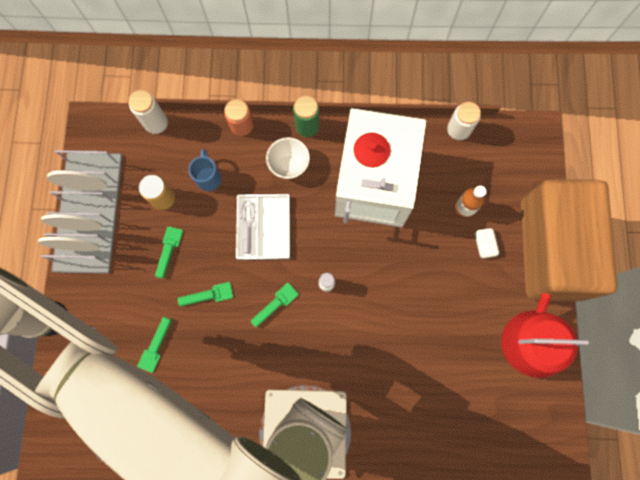

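View pics/wrist0.png

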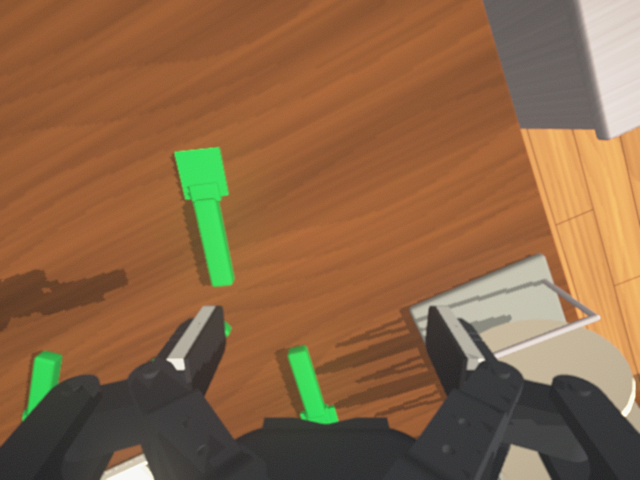

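The top view shows four green scrapers at about (168,252), (205,294), (274,305) and (155,345). The base is near (305,432), so (168,252) looks farthest; I'll check that with the calibration and a crop.

```bash
cat > h.py <<'E'
from bench import manip
import numpy as np, cv2
from scipy.spatial.transform import Rotation as Ro
from scipy.optimize import least_squares
def cam(s):
    f=240/np.tan(np.radians(s["vfov"])/2)
    return np.array([[f,0,s["cx"]],[0,f,s["cy"]],[0,0,1]]),np.array(s["D"],float),np.array(s["R"]),np.array(s["t"])
def back(s,uv,z):
    K,D,R,t=cam(s); p=cv2.undistortPoints(np.array(uv,float).reshape(-1,1,2),K,D).reshape(-1,2)
    d=np.c_[p,np.ones(len(p))]@R; c=-R.T@t
    return c+d*((z-c[2])/d[:,2])[:,None]
def proj(s,X):
    K,D,R,t=cam(s); return cv2.projectPoints(np.array(X,float).reshape(-1,3),cv2.Rodrigues(R)[0],t,K,D)[0].reshape(-1,2)
def snap(n,name=None):
    s=manip.snapshot(n)
    if name: cv2.imwrite(f"pics/{name}.png",s["img"][:,:,::-1])
    return s
E
python3 - <<'E'
from h import *
S={n:snap(n) for n in ["top","side"]}
for n in S:
    for l in ["scraper_mid","tray_slot","whisk","cupboard","door","pull_top","catch_knob","kettle_lid","bowl","mug","spice_jar","tea_tin"]:
        for d in manip.masks_of(n,l):
            m=d["region"]; ys,xs=np.nonzero(m)
            if len(xs)<5: continue
            c=(xs.mean(),ys.mean()); z=.006 if l[0]=='s' else 0.01
            print(n,l,round(d["conf"],2),[int(v) for v in d["box"]],np.round(c,1),np.round(back(S[n],c,z)[0][:2],3), len(xs), round(float(np.hypot(*back(S[n],c,z)[0][:2])),3))
im=S["top"]["img"][100:340,120:440,::-1]; cv2.imwrite("pics/crop1.png",cv2.resize(im,None,fx=2.5,fy=2.5,interpolation=cv2.INTER_CUBIC))
im=S["side"]["img"][190:340,220:480,::-1]; cv2.imwrite("pics/crop2.png",cv2.resize(im,None,fx=3,fy=3,interpolation=cv2.INTER_CUBIC))
E
```

```text
top scraper_mid 0.81 [254, 281, 297, 327] [276.3 303.2] [0.342 0.091] 626 0.354
top scraper_mid 0.74 [179, 280, 236, 304] [208.6 294.2] [0.364 0.283] 610 0.461
top scraper_mid 0.69 [137, 315, 171, 372] [154.  347.8] [0.212 0.423] 682 0.474
top scraper_mid 0.59 [156, 226, 181, 278] [168.1 248.7] [0.493 0.409] 607 0.64
top tray_slot 0.65 [237, 199, 289, 259] [265.5 226.8] [0.563 0.131] 2945 0.578
top whisk 0.9 [240, 202, 260, 254] [247.7 224.9] [0.567 0.183] 409 0.596
top whisk 0.38 [337, 109, 426, 226] [380.6 170.7] [ 0.742 -0.203] 7000 0.77
top cupboard 0.81 [338, 112, 426, 226] [380.6 170.4] [ 0.743 -0.203] 7177 0.77
top cupboard 0.72 [248, 201, 256, 252] [248.7 230.4] [0.551 0.179] 201 0.58
top door 0.91 [335, 192, 414, 224] [371.7 208.1] [ 0.626 -0.177] 1928 0.651
top pull_top 0.7 [336, 187, 412, 223] [372.1 208.2] [ 0.626 -0.179] 1934 0.651
top catch_knob 0.58 [331, 188, 412, 227] [372.3 208.2] [ 0.626 -0.179] 1920 0.651
top kettle_lid 0.75 [352, 127, 391, 163] [371.6 149.4] [ 0.809 -0.176] 1084 0.828
top bowl 0.66 [268, 139, 311, 177] [287.5 157.6] [0.778 0.075] 1335 0.781
top b
[... 705 characters left out ...]
 whisk 0.72 [279, 244, 326, 257] [297.2 250.8] [0.55  0.196] 192 0.583
side cupboard 0.96 [343, 220, 466, 333] [407.6 277.7] [ 0.787 -0.093] 9439 0.793
side door 0.77 [345, 238, 390, 331] [370.2 280.7] [ 0.675 -0.054] 2488 0.677
side pull_top 0.61 [344, 232, 393, 330] [370.6 280.6] [ 0.676 -0.055] 2431 0.679
side kettle_lid 0.74 [397, 229, 429, 252] [412.3 238.8] [0.934 0.089] 543 0.938
side mug 0.83 [314, 197, 339, 230] [325.2 214.7] [0.747 0.366] 683 0.831
side spice_jar 0.83 [282, 278, 296, 309] [289.1 295.4] [ 0.423 -0.006] 389 0.423
side tea_tin 0.92 [279, 182, 308, 216] [291.8 200. ] [0.687 0.52 ] 634 0.862
side tea_tin 0.38 [346, 237, 388, 332] [370.  280.3] [ 0.676 -0.052] 2614 0.678
```

View pics/crop1.png

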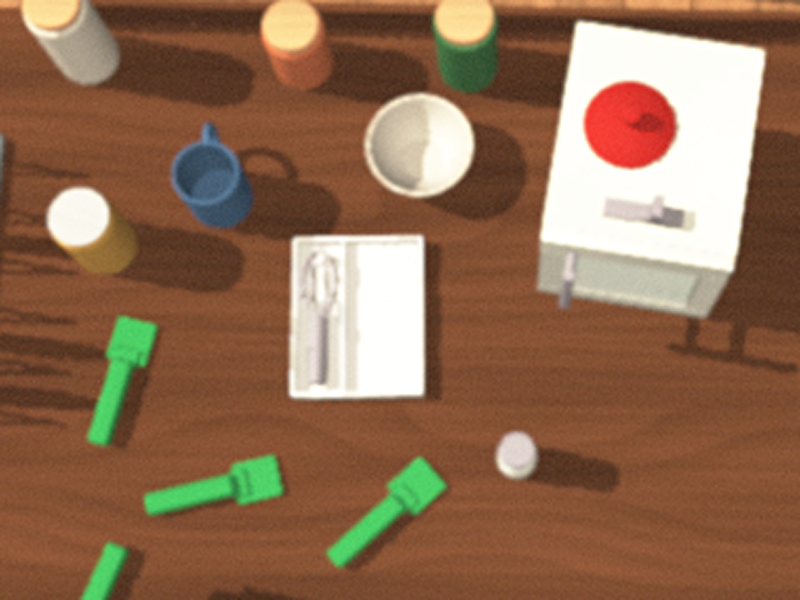

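View pics/crop2.png

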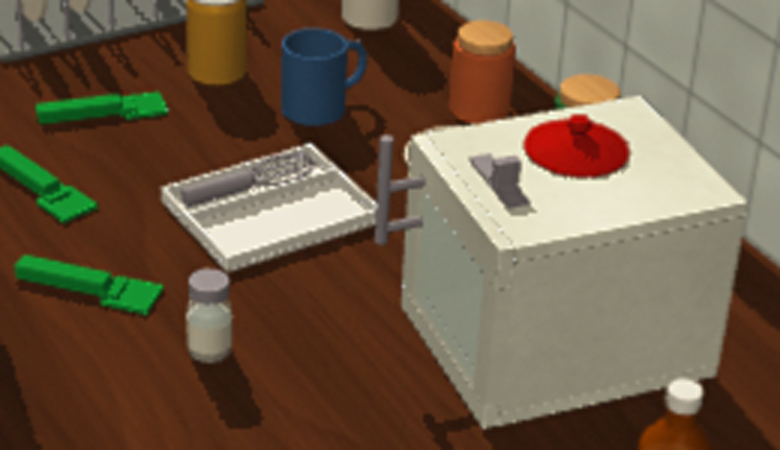

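The crop confirms it: the scraper at top pixel (168,252) is 0.64 m from the base and the others are 0.35–0.47 m away, so it is the one meant. Next I'll fit exact poses.

```bash
cat >> h.py <<'E'
SS=4
def box(x0,x1,y0,y1,z0,z1):
    return np.array([[x,y,z] for x in (x0,x1) for y in (y0,y1) for z in (z0,z1)],float)
def place(P,x,y,yaw,z=0):
    c,s_=np.cos(yaw),np.sin(yaw); return P@np.array([[c,-s_,0],[s_,c,0],[0,0,1]]).T+[x,y,z]
def render(s,hulls,ss=SS):
    m=np.zeros((480*ss,640*ss),np.uint8)
    for H in hulls:
        uv=(proj(s,H)+.5)*ss-.5
        cv2.fillConvexPoly(m,cv2.convexHull(np.round(uv*16).astype(np.int32)),255,shift=4)
    return cv2.resize(m,(640,480),interpolation=cv2.INTER_AREA)/255.
SCR=[box(-.06,.04,-.012,.012,0,.018),box(.04,.09,-.023,.023,0,.006)]
CUP=[box(-.130,.115,-.1,.1,0,.2)]
TRAY=[box(-.094,.094,-.075,.075,0,.018)]
def fit(views,hulls,x0,off=(0,0),z=0):
    # views: list of (s, mask float, valid mask)
    from scipy.optimize import minimize
    def cost(p):
        e=0
        for s,m,v in views:
            r=render(s,[place(h,p[0],p[1],p[2],z) for h in hulls])
            e+=(np.abs(r-m)*v).sum()/m.sum()
        return e
    best=None
    for k in range(3):
        r=minimize(cost,x0,method="Nelder-Mead",options=dict(initial_simplex=np.array([x0]+[np.array(x0)+d for d in np.diag([.01,.01,.08])/(k+1)]),xatol=1e-4,fatol=1e-4))
        x0=r.x
    return r.x,r.fun
def green(s,boxx):
    im=s["img"].astype(int); g=((im[...,1]-im[...,0]>40)&(im[...,1]-im[...,2]>40)).astype(float)
    l,t,r,b=boxx; o=np.zeros((480,640)); o[t-4:b+5,l-4:r+5]=g[t-4:b+5,l-4:r+5]; return o
E
cat > f.py <<'E'
from h import *
T=snap("top"); Sd=None
def best(n,l): 
    return manip.masks_of(n,l)[0]["region"].astype(float)
tc=best("top","cupboard"); tt=best("top","tray_slot"); tl=best("top","kettle_lid"); tw=best("top","whisk")
Sd=snap("side"); sc=best("side","cupboard"); st=best("side","tray_slot"); sl=best("side","kettle_lid"); 
one=np.ones((480,640))
gt=green(T,[156,226,181,278]); gs=green(Sd,[232,224,276,230])
for a in ([(T,gt,one),(Sd,gs,one)],[(T,gt,one)],[(Sd,gs,one)]):
    print("scr",fit(a,SCR,[.475,.415,-.25]))
tt=np.maximum(tt,tw)
for a in ([(T,tt,one),(Sd,st,one)],[(T,tt,one)],[(Sd,st,one)]):
    print("tray",fit(a,TRAY,[.56,.14,0.]))
dil=lambda m:1-cv2.dilate(m,np.ones((7,7)))
for a in ([(T,tc,dil(tl)),(Sd,sc,dil(sl))],[(T,tc,dil(tl))],[(Sd,sc,dil(sl))]):
    print("cup",fit(a,CUP,[.73,-.17,-.12]))
E
python3 f.py
```

```text
scr (array([ 0.46929454,  0.41618862, -0.23647988]), np.float64(0.34950700280112046))
scr (array([ 0.46782141,  0.41556156, -0.23600417]), np.float64(0.11325646537684843))
scr (array([ 0.47181131,  0.41766123, -0.20530228]), np.float64(0.18491503267973855))
tray (array([0.56531109, 0.13801533, 0.02594759]), np.float64(0.26449192571781277))
tray (array([0.56520487, 0.13748684, 0.03058626]), np.float64(0.057938092708276094))
tray (array([0.56792515, 0.13958837, 0.02928038]), np.float64(0.18985442661913252))
cup (array([ 0.7185893 , -0.18649093, -0.14598854]), np.float64(0.07645273228650482))
cup (array([ 0.71704851, -0.18657083, -0.14570508]), np.float64(0.029302509549453862))
cup (array([ 0.72211637, -0.18418036, -0.14375621]), np.float64(0.03473281884425944))
```

```bash
cat >> h.py <<'E'
def plan(tx,ty,tz,yaw,g,maxmm=55,n=None):
    o=manip.get_obs(); p=np.array(o["tool_pos"]); e=np.array(o["orientation"])
    R0=Ro.from_euler("xyz",e,degrees=True); R1=Ro.from_euler("xyz",[180,0,yaw],degrees=True)
    tgt=np.array([tx,ty,tz]); rv=(R0.inv()*R1).as_rotvec(degrees=True)
    if n is None: n=int(max(np.ceil(np.linalg.norm(tgt-p)*1000/maxmm),np.ceil(np.linalg.norm(rv)/9),1))
    out=[];R=R0;q=p
    step=(tgt-p)/n
    for i in range(n):
        d=R.inv().apply(step)/.05
        out+=[g]+[round(float(v),2) for v in d]+[round(float(v),1) for v in rv/n]
        R=R*Ro.from_rotvec(rv/n,degrees=True)
    print(n,"rows",p.round(4),e.round(2)); 
    for i in range(n): print(out[7*i:7*i+7],end=", ")
    print()
def st():
    o=manip.get_obs(); print({k:np.round(o[k],3).tolist() for k in ["t","tool_pos","orientation","contact_force","width","joint_pos"]})
E
python3 - <<'E'
from h import *
T=snap("top"); S=snap("side")
print("knob top view",back(T,[(382.8,181.5)],.22))
ims=[]
for s in (T,S):
    m=s["img"][:,:,::-1].copy()
    for hs,p in ((SCR,(.4693,.4162,-.236)),(TRAY,(.5655,.138,.027)),(CUP,(.7186,-.1865,-.146))):
        for h in hs:
            hh=cv2.convexHull(proj(s,place(h,*p)).astype(np.float32)); cv2.polylines(m,[np.round(hh*8).astype(np.int32)],True,(255,0,255),1,shift=3)
    ims.append(m)
a=cv2.resize(ims[0][90:290,130:450],None,fx=2.5,fy=2.5); b=cv2.resize(ims[1][190:340,220:480],None,fx=3,fy=3)
cv2.imwrite("pics/ov1.png",a); cv2.imwrite("pics/ov2.png",b)
plan(.4693,.4162,.08,166.5,-0.05)
E
```

```text
knob top view [[ 0.63649788 -0.18745282  0.22      ]]
6 rows [0.2646 0.5385 0.2313] [180.    -0.   153.83]
[-0.05, -0.79, -0.07, 0.5, 0.0, -0.0, -2.1], [-0.05, -0.79, -0.09, 0.5, 0.0, -0.0, -2.1], [-0.05, -0.79, -0.12, 0.5, 0.0, -0.0, -2.1], [-0.05, -0.78, -0.15, 0.5, 0.0, -0.0, -2.1], [-0.05, -0.77, -0.18, 0.5, 0.0, -0.0, -2.1], [-0.05, -0.77, -0.21, 0.5, 0.0, -0.0, -2.1],
```

View pics/ov1.png

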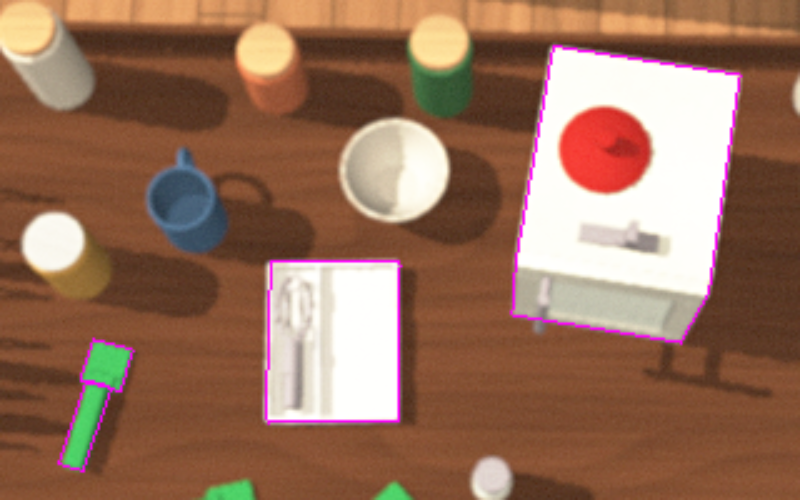

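View pics/ov2.png

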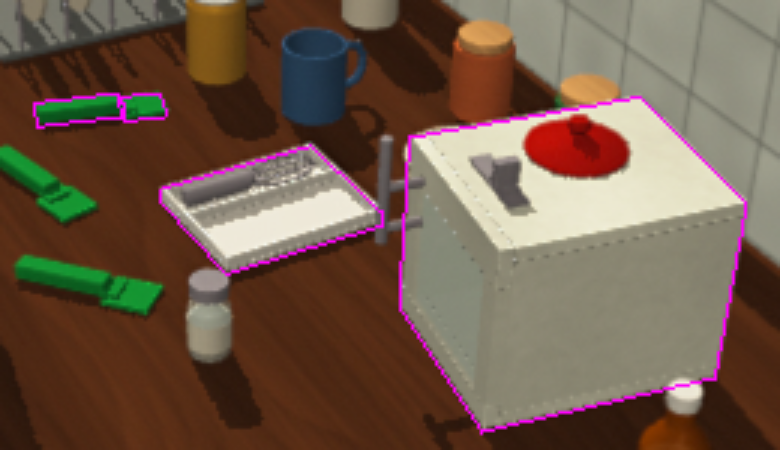

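The overlays fit the scraper, tray and cupboard outlines in both views. I'll move over the scraper.

Emit:
arm_command(moves=[-0.05,-0.79,-0.07,0.5,0,0,-2.1,-0.05,-0.79,-0.09,0.5,0,0,-2.1,-0.05,-0.79,-0.12,0.5,0,0,-2.1,-0.05,-0.78,-0.15,0.5,0,0,-2.1,-0.05,-0.77,-0.18,0.5,0,0,-2.1,-0.05,-0.77,-0.21,0.5,0,0,-2.1,-0.05,0,0,0,0,0,0], squeeze=30)

```text
t: 2.88
tool_pos: [0.4758, 0.4154, 0.0783]
orientation: [179.7, 0.0, 167.0]
contact_force: [-1.2, -0.4, 0.9]
width: 0.0449
```

Run:
```python
from h import *
st(); w=snap("wrist","w1"); plan(.4693,.4162,.03,166.5,-0.05)
p=place(np.array([[0,0,.018],[-.06,0,.018],[.09,0,.006]]),.4693,.4162,-.236); print(proj(w,p))
```

```text
{'t': 2.875, 'tool_pos': [0.476, 0.415, 0.078], 'orientation': [179.746, 0.03, 166.988], 'contact_force': [-1.24, -0.419, 0.895], 'width': 0.045, 'joint_pos': [36.39, 18.737, 88.698, 0.15, 72.354, -40.643]}
1 rows [0.4752 0.4168 0.0797] [1.7965e+02 6.0000e-02 1.6701e+02]
[-0.05, 0.11, -0.05, 0.99, 0.4, 0.1, 0.5], 
[[323.75545973 252.48074656]
 [324.62049134 152.01181351]
 [322.72996776 363.192231  ]]
```

View pics/w1.png

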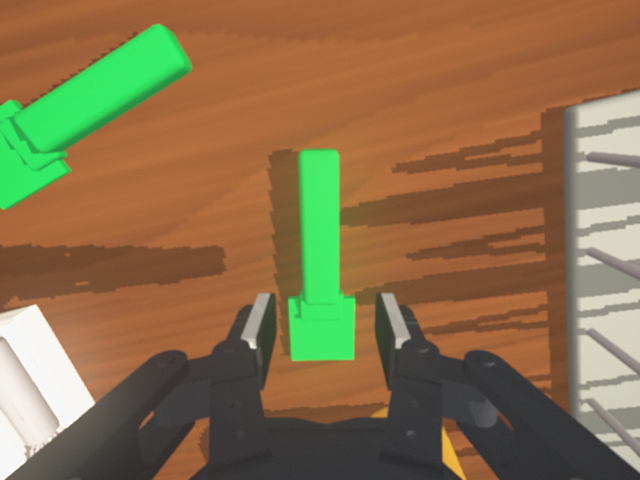

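The wrist view shows the handle running from (319,150) to (321,300), between the fingers and within about 2 mm of where it was predicted. Descending.

Emit:
arm_command(moves=[-0.05,0.11,-0.03,0.8,0.3,0,-0.5,-0.05,0,0,0.5,0,0,0,-0.05,0,0,0,0,0,0])

```text
t: 3.3
tool_pos: [0.4696, 0.4208, 0.0175]
orientation: [179.6, 0.2, 167.6]
contact_force: [-1.3, -0.1, 0.2]
width: 0.0451
```

Run:
```python
from h import *
st(); plan(.4693,.4162,.006,166.5,-0.05)
```

```text
{'t': 3.3, 'tool_pos': [0.47, 0.421, 0.018], 'orientation': [179.646, 0.238, 167.562], 'contact_force': [-1.251, -0.075, 0.169], 'width': 0.045, 'joint_pos': [37.182, 22.683, 90.719, 0.052, 66.174, -40.401]}
1 rows [0.4696 0.4208 0.0175] [179.65   0.24 167.56]
[-0.05, -0.01, -0.09, 0.23, 0.4, 0.2, 1.1],
```

Emit:
arm_command(moves=[-0.05,-0.01,-0.09,0.24,0.4,0.2,1.1,-0.05,0,0,0,0,0,0])

```text
t: 3.55
tool_pos: [0.4695, 0.4181, 0.0078]
orientation: [179.9, 0.1, 166.4]
contact_force: [0.1, -0.2, -0.5]
width: 0.0449
```

Run:
```python
from h import *
st(); plan(.4693,.4162,.006,166.5,-0.05); snap("wrist","w2")
```

```text
{'t': 3.55, 'tool_pos': [0.47, 0.418, 0.008], 'orientation': [179.909, 0.14, 166.445], 'contact_force': [0.11, -0.161, -0.534], 'width': 0.045, 'joint_pos': [37.041, 23.429, 90.903, -0.056, 65.509, -39.381]}
1 rows [0.4695 0.4181 0.0078] [1.7991e+02 1.4000e-01 1.6644e+02]
[-0.05, -0.0, -0.04, 0.04, 0.1, 0.1, -0.1],
```

View pics/w2.png

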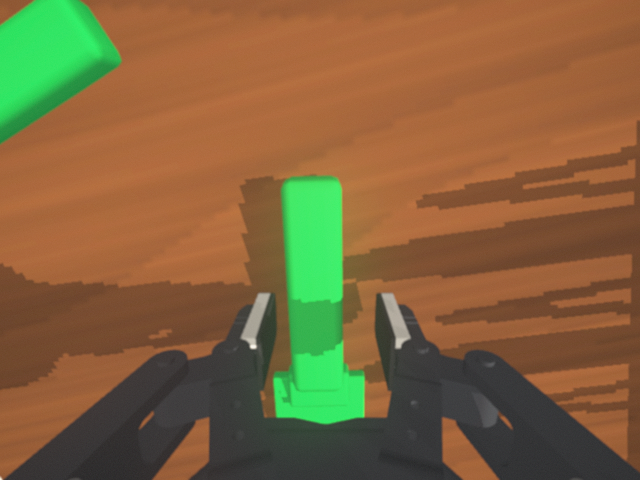

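The handle is between the pads and about 3 mm towards image left, so I'll shift 2 mm that way and close.

Emit:
arm_command(moves=[-0.05,0,-0.05,0.04,0.1,0.1,0,1,0,0,0,0,0,0,1,0,0,0,0,0,0,1,0,0,0,0,0,0,1,0,0,0,0,0,0,1,0,0,0,0,0,0], squeeze=30)

```text
t: 4.35
tool_pos: [0.4711, 0.4171, 0.009]
orientation: [179.8, 0.2, 166.4]
contact_force: [-0.2, 0.4, -0.2]
width: 0.0233
```

Run:
```python
from h import *
st(); plan(.4693,.4162,.08,166.5,1)
```

```text
{'t': 4.35, 'tool_pos': [0.471, 0.417, 0.009], 'orientation': [179.765, 0.223, 166.446], 'contact_force': [-0.231, 0.436, -0.248], 'width': 0.023, 'joint_pos': [36.864, 23.257, 90.989, -0.025, 65.431, -39.572]}
2 rows [0.4711 0.4171 0.009 ] [179.77   0.22 166.45]
[1, 0.01, -0.01, -0.71, 0.1, 0.1, -0.0], [1, 0.01, -0.01, -0.71, 0.1, 0.1, -0.0],
```

Emit:
arm_command(moves=[1,0,0,-0.4,0,0,0,1,0,0,-0.7,0,0,0,1,0,0,-0.4,0,0,0,1,0,0,0,0,0,0])

```text
t: 4.85
tool_pos: [0.4711, 0.4172, 0.0892]
orientation: [179.7, 0.3, 166.5]
contact_force: [0.2, -1.2, -0.2]
width: 0.0229
```

Run:
```python
from h import *
st(); snap("wrist","w3"); plan(.5513,.1096,.08,181.5,1,maxmm=45)
```

```text
{'t': 4.85, 'tool_pos': [0.471, 0.417, 0.089], 'orientation': [179.704, 0.275, 166.454], 'contact_force': [0.231, -1.155, -0.164], 'width': 0.023, 'joint_pos': [36.873, 17.564, 88.911, -0.024, 73.122, -39.574]}
8 rows [0.4706 0.4168 0.088 ] [179.77   0.22 166.45]
[1, -0.38, -0.7, 0.02, 0.0, 0.0, -1.9], [1, -0.35, -0.71, 0.02, 0.0, 0.0, -1.9], [1, -0.33, -0.72, 0.02, 0.0, 0.0, -1.9], [1, -0.31, -0.73, 0.02, 0.0, 0.0, -1.9], [1, -0.28, -0.74, 0.02, 0.0, 0.0, -1.9], [1, -0.26, -0.75, 0.02, 0.0, 0.0, -1.9], [1, -0.23, -0.76, 0.02, 0.0, 0.0, -1.9], [1, -0.21, -0.77, 0.02, 0.0, 0.0, -1.9],
```

View pics/w3.png

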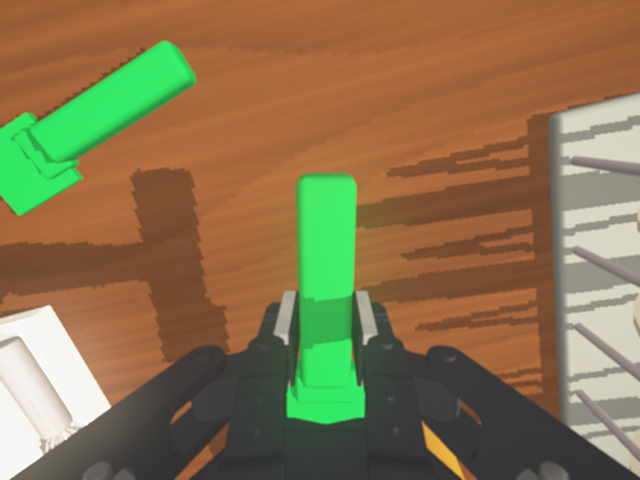

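The scraper is held squarely, with its handle from (327,178) to (327,385), and it is lifted. Carrying it to the tray.

Emit:
arm_command(moves=[1,-0.38,-0.7,0.02,0,0,-1.9,1,-0.35,-0.71,0.02,0,0,-1.9,1,-0.33,-0.72,0.02,0,0,-1.9,1,-0.31,-0.73,0.02,0,0,-1.9,1,-0.28,-0.74,0.02,0,0,-1.9,1,-0.26,-0.75,0.02,0,0,-1.9,1,-0.23,-0.76,0.02,0,0,-1.9,1,-0.21,-0.77,0.02,0,0,-1.9,1,0,0,0,0,0,0])

```text
t: 6.02
tool_pos: [0.5477, 0.0992, 0.0663]
orientation: [-179.9, -0.7, -177.7]
contact_force: [-0.1, 0.4, -0.4]
width: 0.023
```

Run:
```python
from h import *
st(); plan(.5513,.1096,.05,181.5,1,maxmm=45); w=snap("wrist","w4"); snap("side","s4"); print(proj(w,place(np.array([[-.09,-.071,.018],[.09,-.071,.018],[-.09,.015,.018],[.09,.015,.018]]),.5655,.138,.027)))
```

```text
{'t': 6.025, 'tool_pos': [0.548, 0.099, 0.066], 'orientation': [-179.925, -0.674, -177.728], 'contact_force': [-0.101, 0.38, -0.359], 'width': 0.023, 'joint_pos': [5.015, 9.594, 100.839, -0.045, 70.244, -87.241]}
1 rows [0.5477 0.0992 0.0663] [-179.92   -0.67 -177.73]
[1, -0.08, 0.21, 0.33, -0.1, -0.7, 0.8], 
[[264.63733789 144.56949246]
 [274.73062781 419.07638721]
 [427.95602189 146.7138599 ]
 [401.43612955 420.53404626]]
```

View pics/w4.png

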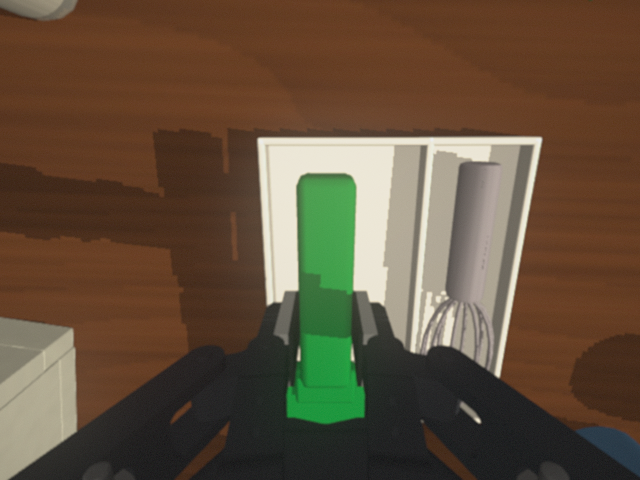

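View pics/s4.png

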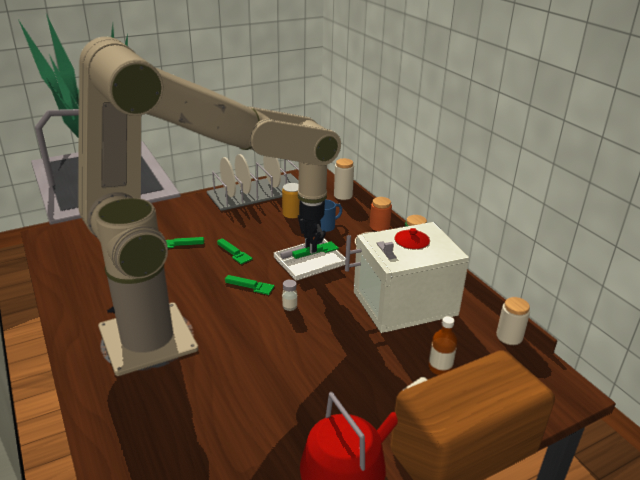

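The tray is where predicted: inner corners near (270,145) and (422,145), with the whisk on the right. I'll correct the offset and go down.

Emit:
arm_command(moves=[1,-0.08,0.2,0.2,-0.1,-0.7,0.8,1,0,0,0.2,0,0,0,1,0,0,0,0,0,0])

```text
t: 6.5
tool_pos: [0.5491, 0.1153, 0.0436]
orientation: [179.9, -0.1, -178.3]
contact_force: [-0.5, -0.1, -0.2]
width: 0.0231
```

Run:
```python
from h import *
st(); plan(.5513,.1096,.025,181.5,1,maxmm=45)
```

```text
{'t': 6.5, 'tool_pos': [0.549, 0.115, 0.044], 'orientation': [179.889, -0.065, -178.343], 'contact_force': [-0.496, -0.072, -0.236], 'width': 0.023, 'joint_pos': [6.549, 11.395, 101.439, 0.126, 67.222, -85.157]}
1 rows [0.5491 0.1153 0.0436] [ 1.7989e+02 -7.0000e-02 -1.7834e+02]
[1, -0.04, -0.12, 0.37, 0.1, -0.1, 0.2],
```

Emit:
arm_command(moves=[1,-0.04,-0.1,0.15,0.1,-0.1,0.2,1,0,0,0.15,0,0,0,1,0,0,0,0,0,0])

```text
t: 6.88
tool_pos: [0.5512, 0.1106, 0.0274]
orientation: [-180.0, 0.0, -178.5]
contact_force: [-0.6, 0.6, 0.2]
width: 0.023
```

Run:
```python
from h import *
st(); plan(.5513,.1096,.013,181.5,1,maxmm=45); snap("wrist","w5")
```

```text
{'t': 6.875, 'tool_pos': [0.551, 0.111, 0.027], 'orientation': [-179.995, 0.022, -178.496], 'contact_force': [-0.558, 0.561, 0.194], 'width': 0.023, 'joint_pos': [6.121, 12.812, 101.725, -0.007, 65.441, -85.38]}
1 rows [0.5512 0.1106 0.0274] [-1.800e+02  2.000e-02 -1.785e+02]
[1, -0.0, -0.02, 0.29, -0.0, 0.0, 0.0],
```

View pics/w5.png

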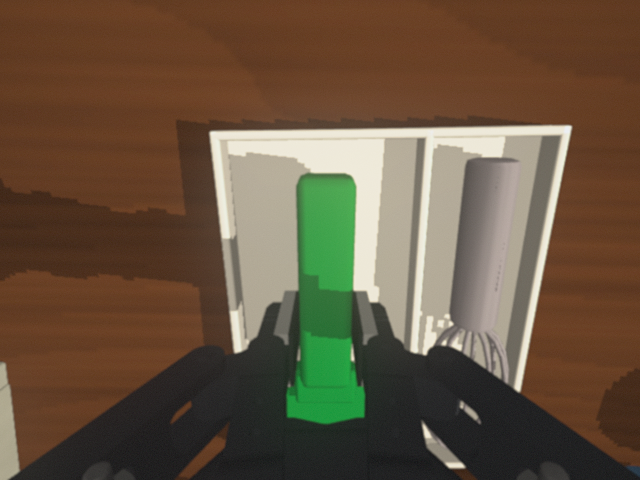

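The handle, centred at column 327, sits midway between the compartment's walls at columns 230 and 420. Lowering gently.

Emit:
arm_command(moves=[1,0,-0.02,0.12,0,0,0,1,0,0,0.1,0,0,0,1,0,0,0,0,0,0])

```text
t: 7.3
tool_pos: [0.552, 0.1093, 0.0165]
orientation: [180.0, 0.1, -178.5]
contact_force: [-0.2, -0.1, -0.0]
width: 0.0232
```

Emit:
arm_command(moves=[1,0,0,0.05,0,0,0,1,0,0,0.0,0,0,0])

```text
t: 7.55
tool_pos: [0.5521, 0.1093, 0.014]
orientation: [180.0, 0.1, -178.5]
contact_force: [-0.0, 0.2, -0.2]
width: 0.0228
```

Emit:
arm_command(moves=[1,0,0,0.04,0,0,0,1,0,0,0,0,0,0])

```text
t: 7.8
tool_pos: [0.5528, 0.1095, 0.0132]
orientation: [180.0, 0.2, -178.5]
contact_force: [-0.2, -0.5, -0.7]
width: 0.0227
```

Emit:
arm_command(moves=[1,0,0,0.03,0,0,0,1,0,0,0,0,0,0])

```text
t: 8.05
tool_pos: [0.5533, 0.1095, 0.0131]
orientation: [180.0, 0.2, -178.5]
contact_force: [0.1, -0.1, -1.7]
width: 0.0231
```

Emit:
arm_command(moves=[1,0,0,0.04,0,0,0,1,0,0,0,0,0,0])

```text
t: 8.3
tool_pos: [0.5538, 0.1096, 0.0132]
orientation: [180.0, 0.3, -178.5]
contact_force: [0.1, 1.0, -0.9]
width: 0.0233
```

z has stalled at 0.0131, which is the gripping height of 0.009 plus the 0.004 floor, so the scraper is seated. Releasing with a limited opening.

Emit:
arm_command(moves=[0.1,0,0,0,0,0,0,0.1,0,0,0,0,0,0,0.1,0,0,0,0,0,0,0.1,0,0,-0.3,0,0,0,0.1,0,0,-0.8,0,0,0,0.1,0,0,-0.8,0,0,0,0.1,0,0,-0.8,0,0,0,0.1,0,0,-0.8,0,0,0])

```text
t: 9.3
tool_pos: [0.5501, 0.1092, 0.1919]
orientation: [-180.0, -0.1, -178.5]
contact_force: [-0.4, -0.1, -1.2]
width: 0.0386
```

Run:
```python
from h import *
st(); snap("wrist","w6"); T=snap("top"); 
im=T["img"][90:290,130:450,::-1]; cv2.imwrite("pics/t6.png",cv2.resize(im,None,fx=2.5,fy=2.5,interpolation=cv2.INTER_CUBIC))
S=snap("side");im=S["img"][150:300,220:480,::-1]; cv2.imwrite("pics/s6.png",cv2.resize(im,None,fx=3,fy=3,interpolation=cv2.INTER_CUBIC))
```

```text
{'t': 9.3, 'tool_pos': [0.55, 0.109, 0.192], 'orientation': [-179.969, -0.139, -178.506], 'contact_force': [-0.413, -0.135, -1.196], 'width': 0.039, 'joint_pos': [6.003, 2.796, 94.357, -0.02, 82.989, -85.488]}
```

View pics/w6.png

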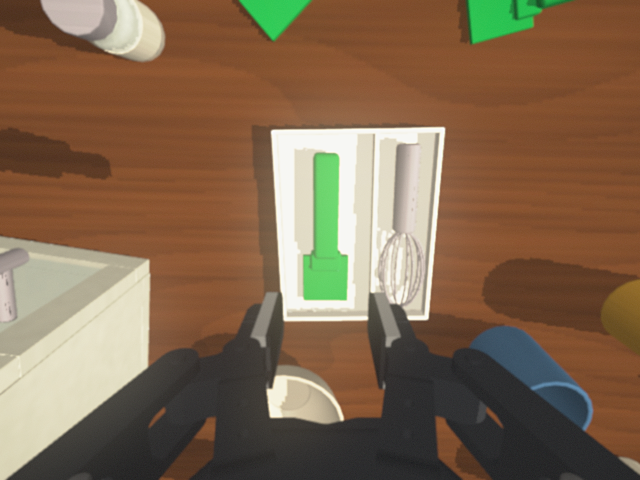

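View pics/s6.png

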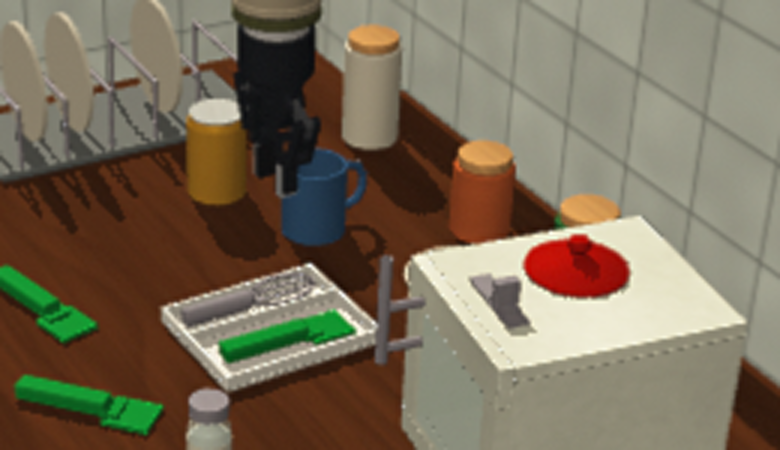

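The scraper lies flat and lengthwise in the wide compartment (wrist picture (326,225)), the whisk is undisturbed and the gripper is clear. Next, the handle position.

Run:
```python
from h import *
T=snap("top");S=snap("side")
C=lambda l:place(np.array([l],float),.7186,-.1865,-.146)[0]
top=C([-.17,.065,.225]);bot=C([-.17,.065,.11]);print(top,"top",proj(T,[top,bot]),"side",proj(S,[top,bot]))
# triangulate knob: show with crop
for s,n,(x0,y0,x1,y1) in ((T,"kt",(325,140,435,235)),(S,"ks",(335,220,445,300))):
    cv2.imwrite(f"pics/{n}.png",cv2.resize(s["img"][y0:y1,x0:x1,::-1],None,fx=6,fy=6,interpolation=cv2.INTER_CUBIC))
plan(.5599,-.0975,.30,-8.4,-0.3)
```

```text
[ 0.55986496 -0.09745962  0.225     ] top [[347.15190232 209.18237255]
 [345.39680999 220.82459445]] side [[347.94353135 236.2409331 ]
 [346.15487918 270.64814091]]
19 rows [0.5502 0.1092 0.1899] [-1.7997e+02 -1.6000e-01 -1.7851e+02]
[-0.3, -0.0, -0.22, -0.12, 0.0, -0.0, -9.0], [-0.3, 0.03, -0.22, -0.12, 0.0, -0.0, -9.0], [-0.3, 0.06, -0.21, -0.12, 0.0, -0.0, -9.0], [-0.3, 0.09, -0.2, -0.12, 0.0, -0.0, -9.0], [-0.3, 0.12, -0.18, -0.12, 0.0, -0.0, -9.0], [-0.3, 0.15, -0.16, -0.12, 0.0, -0.0, -9.0], [-0.3, 0.17, -0.13, -0.12, 0.0, -0.0, -9.0], [-0.3, 0.19, -0.1, -0.12, 0.0, -0.0, -9.0], [-0.3, 0.21, -0.07, -0.12, 0.0, -0.0, -9.0], [-0.3, 0.21, -0.04, -0.12, 0.0, -0.0, -9.0], [-0.3, 0.22, -0.01, -0.12, 0.0, -0.0, -9.0], [-0.3, 0.22, 0.03, -0.12, 0.0, -0.0, -9.0], [-0.3, 0.21, 0.06, -0.12, 0.0, -0.0, -9.0], [-0.3, 0.2, 0.09, -0.12, 0.0, -0.0, -9.0], [-0.3, 0.18, 0.12, -0.12, 0.0, -0.0, -9.0], [-0.3, 0.16, 0.15, -0.12, 0.0, -0.0, -9.0], [-0.3, 0.13, 0.17, -0.12, 0.0, -0.0, -9.0], [-0.3, 0.11, 0.19, -0.12, 0.0, -0.0, -9.0], [-0.3, 0.07, 0.2, -0.12, 0.0, -0.0, -9.0],
```

View pics/kt.png

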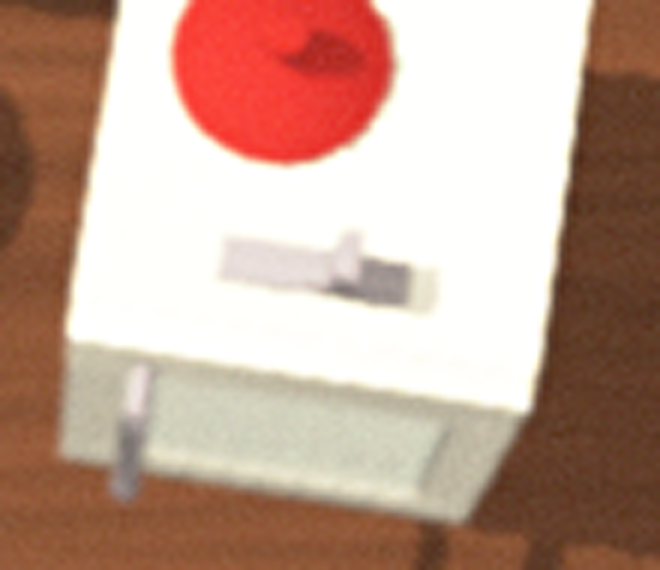

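View pics/ks.png

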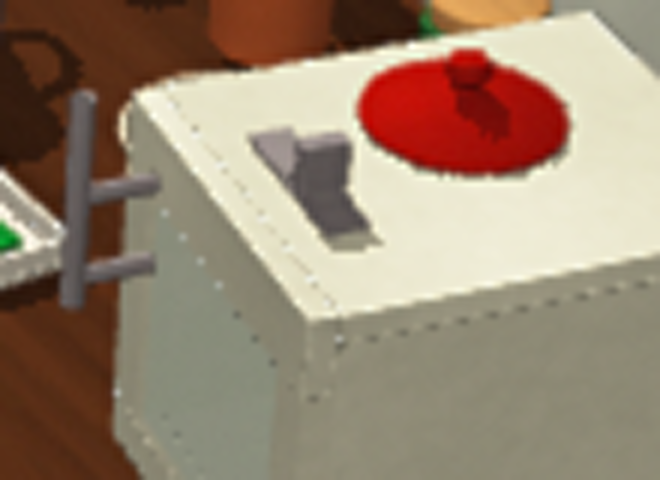

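The fitted handle top projects to within about 1 px of the bar in both views. The wrist has to turn the long way, by +190° of tool rz, to stay within joint 6's range.

```bash
cat >> h.py <<'E'
def planrot(tx,ty,tz,total,n,g):
    o=manip.get_obs(); p=np.array(o["tool_pos"]); R=Ro.from_euler("xyz",o["orientation"],degrees=True)
    step=(np.array([tx,ty,tz])-p)/n; dr=Ro.from_rotvec([0,0,total/n],degrees=True)
    for i in range(n):
        d=R.inv().apply(step)/.05; print([g]+[round(float(v),2) for v in d]+[0,0,round(total/n,1)],end=", "); R=R*dr
    print()
E
python3 - <<'E'
from h import *
planrot(.56,-.0975,.30,189.9,20,-0.3)
E
```

```text
[-0.3, -0.0, -0.21, -0.11, 0, 0, 9.5], [-0.3, -0.04, -0.2, -0.11, 0, 0, 9.5], [-0.3, -0.07, -0.19, -0.11, 0, 0, 9.5], [-0.3, -0.1, -0.18, -0.11, 0, 0, 9.5], [-0.3, -0.13, -0.16, -0.11, 0, 0, 9.5], [-0.3, -0.16, -0.14, -0.11, 0, 0, 9.5], [-0.3, -0.18, -0.11, -0.11, 0, 0, 9.5], [-0.3, -0.19, -0.08, -0.11, 0, 0, 9.5], [-0.3, -0.2, -0.05, -0.11, 0, 0, 9.5], [-0.3, -0.21, -0.01, -0.11, 0, 0, 9.5], [-0.3, -0.21, 0.02, -0.11, 0, 0, 9.5], [-0.3, -0.2, 0.06, -0.11, 0, 0, 9.5], [-0.3, -0.19, 0.09, -0.11, 0, 0, 9.5], [-0.3, -0.17, 0.12, -0.11, 0, 0, 9.5], [-0.3, -0.15, 0.14, -0.11, 0, 0, 9.5], [-0.3, -0.12, 0.17, -0.11, 0, 0, 9.5], [-0.3, -0.09, 0.18, -0.11, 0, 0, 9.5], [-0.3, -0.06, 0.2, -0.11, 0, 0, 9.5], [-0.3, -0.03, 0.21, -0.11, 0, 0, 9.5], [-0.3, 0.01, 0.21, -0.11, 0, 0, 9.5],
```

Emit:
arm_command(moves=[-0.3,0,-0.2,-0.2,0,0,9.5,-0.3,-0.04,-0.2,-0.2,0,0,9.5,-0.3,-0.07,-0.19,-0.2,0,0,9.5,-0.3,-0.1,-0.18,-0.2,0,0,9.5,-0.3,-0.13,-0.16,-0.2,0,0,9.5,-0.3,-0.16,-0.14,-0.2,0,0,9.5,-0.3,-0.18,-0.11,-0.2,0,0,9.5,-0.3,-0.19,-0.08,-0.2,0,0,9.5,-0.3,-0.2,-0.05,-0.2,0,0,9.5,-0.3,-0.21,-0.01,-0.2,0,0,9.5])

```text
t: 10.8
tool_pos: [0.5433, 0.0036, 0.2733]
orientation: [-177.8, 0.3, 83.5]
contact_force: [-0.2, 0.2, 0.2]
width: 0.0559
```

Run:
```python
from h import *
st();plan(.5599,-.0975,.29,-8.4,-0.3)
```

```text
{'t': 10.8, 'tool_pos': [0.543, 0.004, 0.273], 'orientation': [-177.844, 0.278, 83.51], 'contact_force': [-0.245, 0.235, 0.232], 'width': 0.056, 'joint_pos': [-4.885, 0.021, 88.717, -0.217, 93.425, 1.602]}
11 rows [0.5433 0.0036 0.2733] [-177.84    0.28   83.51]
[-0.3, -0.18, 0.05, -0.03, -0.1, 0.2, 8.4], [-0.3, -0.17, 0.08, -0.03, -0.1, 0.2, 8.4], [-0.3, -0.16, 0.1, -0.03, -0.1, 0.2, 8.4], [-0.3, -0.14, 0.12, -0.03, -0.1, 0.2, 8.4], [-0.3, -0.12, 0.14, -0.03, -0.1, 0.2, 8.4], [-0.3, -0.1, 0.16, -0.03, -0.1, 0.2, 8.4], [-0.3, -0.08, 0.17, -0.03, -0.1, 0.2, 8.4], [-0.3, -0.05, 0.18, -0.03, -0.1, 0.2, 8.4], [-0.3, -0.02, 0.18, -0.03, -0.1, 0.2, 8.4], [-0.3, 0.0, 0.19, -0.03, -0.1, 0.2, 8.4], [-0.3, 0.03, 0.18, -0.03, -0.1, 0.2, 8.4],
```

Emit:
arm_command(moves=[-0.3,-0.18,0.05,-0.03,-0.1,0.2,8.8,-0.3,-0.17,0.08,-0.03,-0.1,0.2,8.8,-0.3,-0.16,0.1,-0.03,-0.1,0.2,8.8,-0.3,-0.14,0.12,-0.03,-0.1,0.2,8.8,-0.3,-0.12,0.14,-0.03,-0.1,0.2,8.8,-0.3,-0.1,0.16,-0.03,-0.1,0.2,8.8,-0.3,-0.08,0.17,-0.03,-0.1,0.2,8.8,-0.3,-0.05,0.18,-0.03,-0.1,0.2,8.8,-0.3,-0.02,0.18,-0.03,-0.1,0.2,8.8,-0.3,0.02,0.18,-0.03,-0.1,0.2,8.8])

```text
t: 12.05
tool_pos: [0.5461, -0.0906, 0.2693]
orientation: [-179.5, 2.0, -7.5]
contact_force: [0.5, 0.2, 0.1]
width: 0.0556
```

Run:
```python
from h import *
st();plan(.5599,-.0975,.27,-8.4,-0.3)
w=snap("wrist","w7")
C=lambda l:place(np.array([l],float),.7186,-.1865,-.146)[0]
print(proj(w,[C([-.17,.065,.225]),C([-.17,.065,.18])]))
```

```text
{'t': 12.05, 'tool_pos': [0.546, -0.091, 0.269], 'orientation': [-179.531, 2.043, -7.545], 'contact_force': [0.527, 0.172, 0.074], 'width': 0.056, 'joint_pos': [-14.86, 1.569, 87.567, 0.205, 92.95, 82.7]}
1 rows [ 0.5461 -0.0906  0.2693] [-179.53    2.04   -7.55]
[-0.3, 0.29, 0.1, -0.03, -0.5, 2.0, 0.8], 
[[334.82773126 244.09614382]
 [333.73310529 220.4814874 ]]
```

View pics/w7.png

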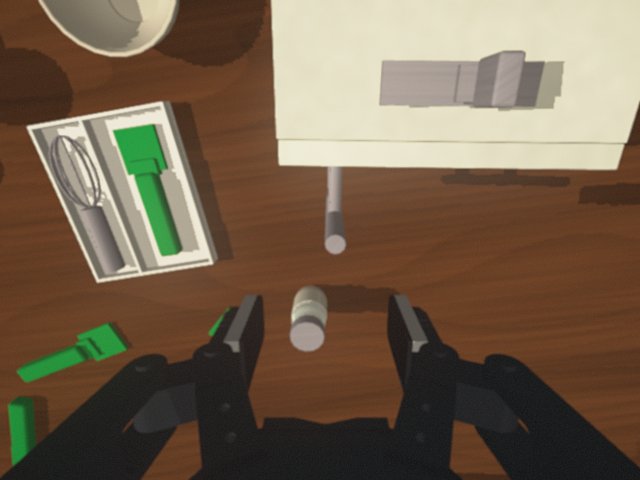

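The bar top is at (336,244), as predicted. I'll align over it and go down.

Emit:
arm_command(moves=[-0.3,0.29,0.1,-0.1,-0.5,2.0,0.8,-0.3,0,0,0,0,0,0])

```text
t: 12.35
tool_pos: [0.5602, -0.0988, 0.272]
orientation: [179.9, 0.1, -8.6]
contact_force: [0.3, 0.2, -0.2]
width: 0.0556
```

Run:
```python
from h import *
st();plan(.5599,-.0975,.187,-8.4,-0.3)
```

```text
{'t': 12.35, 'tool_pos': [0.56, -0.099, 0.272], 'orientation': [179.896, 0.083, -8.593], 'contact_force': [0.287, 0.165, -0.189], 'width': 0.056, 'joint_pos': [-15.091, 1.936, 86.887, -0.113, 91.248, 83.5]}
2 rows [ 0.5602 -0.0988  0.272 ] [ 1.799e+02  8.000e-02 -8.590e+00]
[-0.3, -0.0, -0.01, 0.85, 0.1, 0.0, -0.1], [-0.3, -0.0, -0.01, 0.85, 0.1, 0.0, -0.1],
```

Emit:
arm_command(moves=[-0.3,0,-0.01,0.7,0,0,0,-0.3,0,-0.01,0.6,0,0,0,-0.3,0,0,0.35,0,0,0,-0.3,0,0,0,0,0,0])

```text
t: 12.85
tool_pos: [0.5606, -0.0967, 0.1875]
orientation: [179.9, 0.0, -8.1]
contact_force: [0.4, -0.3, 0.5]
width: 0.0555
```

Run:
```python
from h import *
st();plan(.5599,-.0975,.187,-8.4,-0.3); snap("wrist","w8")
S=snap("side");im=S["img"][150:300,250:450,::-1]; cv2.imwrite("pics/s8.png",cv2.resize(im,None,fx=4,fy=4,interpolation=cv2.INTER_CUBIC))
```

```text
{'t': 12.85, 'tool_pos': [0.561, -0.097, 0.188], 'orientation': [179.918, 0.047, -8.091], 'contact_force': [0.425, -0.348, 0.491], 'width': 0.055, 'joint_pos': [-14.897, 4.1, 93.466, -0.088, 82.471, 83.206]}
1 rows [ 0.5606 -0.0967  0.1875] [ 1.7992e+02  5.0000e-02 -8.0900e+00]
[-0.3, -0.01, 0.02, 0.01, 0.1, 0.0, 0.3],
```

View pics/w8.png

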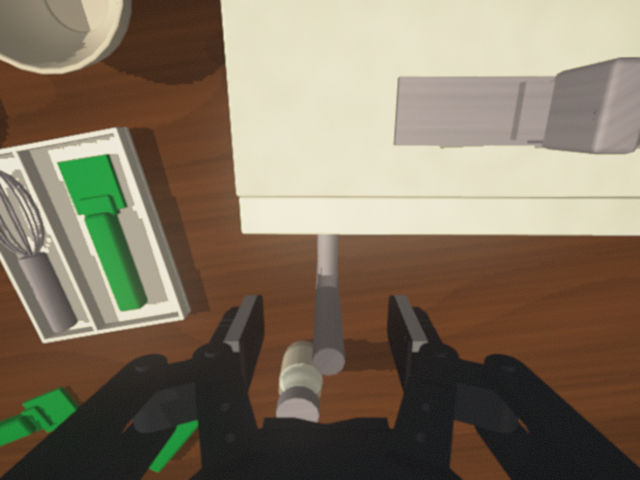

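View pics/s8.png

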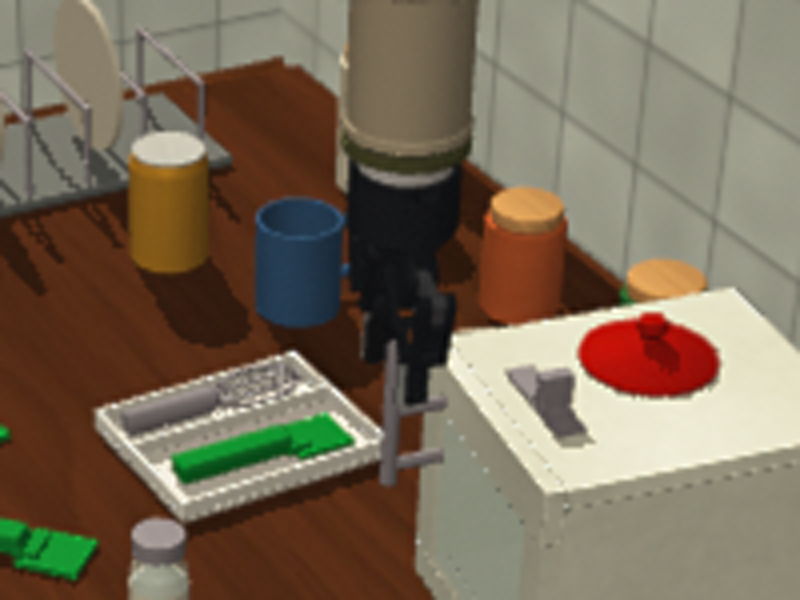

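The bar (330,358) stands between the pads in both pictures. Closing on it.

Emit:
arm_command(moves=[1,0,0,0,0,0,0,1,0,0,0,0,0,0,1,0,0,0,0,0,0,1,0,0,0,0,0,0,1,0,0,0,0,0,0,1,0,0,0,0,0,0], squeeze=50)

```text
t: 13.7
tool_pos: [0.5634, -0.0981, 0.1931]
orientation: [179.8, -0.4, -8.1]
contact_force: [0.0, -0.8, -1.5]
width: 0.0108
```

Run:
```python
from h import *
st(); snap("wrist","w9")
```

```text
{'t': 13.7, 'tool_pos': [0.563, -0.098, 0.193], 'orientation': [179.829, -0.43, -8.116], 'contact_force': [0.014, -0.815, -1.477], 'width': 0.011, 'joint_pos': [-14.936, 3.889, 93.101, -0.12, 82.562, 83.196]}
```

View pics/w9.png

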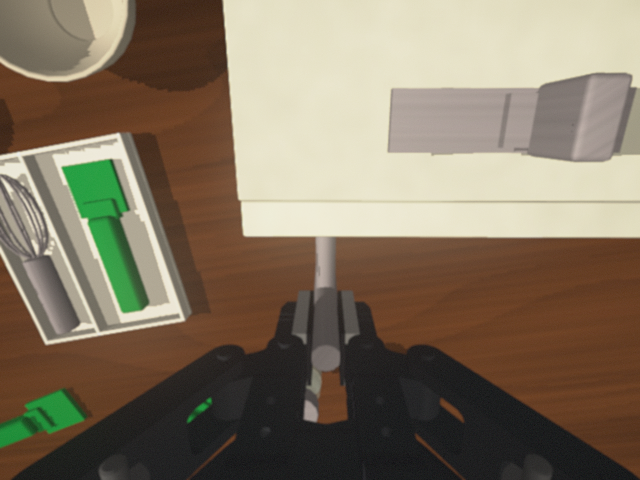

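The bar is gripped (width 0.011). Now I tug along tool -x in small steps, watching force and position.

Emit:
arm_command(moves=[1,-0.1,0,0,0,0,0,1,-0.1,0,0,0,0,0])

```text
t: 14.0
tool_pos: [0.5546, -0.0999, 0.1931]
orientation: [179.5, -0.7, -8.2]
contact_force: [6.1, -10.8, -6.8]
width: 0.0103
```

Emit:
arm_command(moves=[1,-0.1,0,0,0,0,0,1,-0.1,0,0,0,0,0])

```text
t: 14.25
tool_pos: [0.5454, -0.1022, 0.1932]
orientation: [179.2, -0.9, -8.3]
contact_force: [6.0, -12.3, -6.5]
width: 0.0106
```

Run:
```python
from h import *
st(); snap("wrist","w10")
S=snap("side");im=S["img"][150:340,300:480,::-1]; cv2.imwrite("pics/s10.png",cv2.resize(im,None,fx=4,fy=3.15,interpolation=cv2.INTER_CUBIC))
```

```text
{'t': 14.25, 'tool_pos': [0.545, -0.102, 0.193], 'orientation': [179.208, -0.876, -8.264], 'contact_force': [6.027, -12.296, -6.473], 'width': 0.011, 'joint_pos': [-15.459, 0.789, 96.28, -0.682, 81.964, 82.9]}
```

View pics/w10.png

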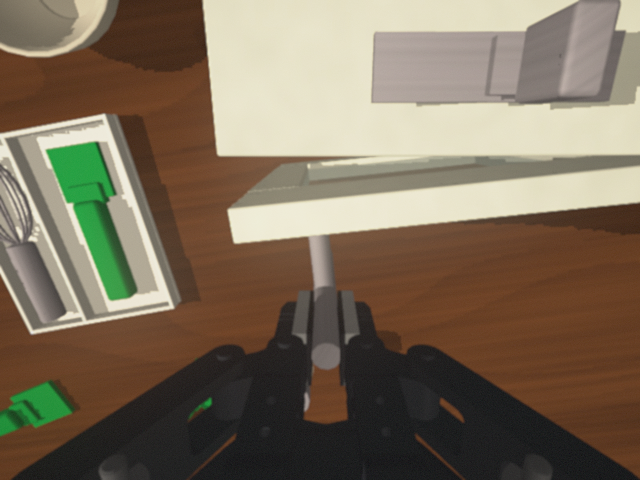

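View pics/s10.png

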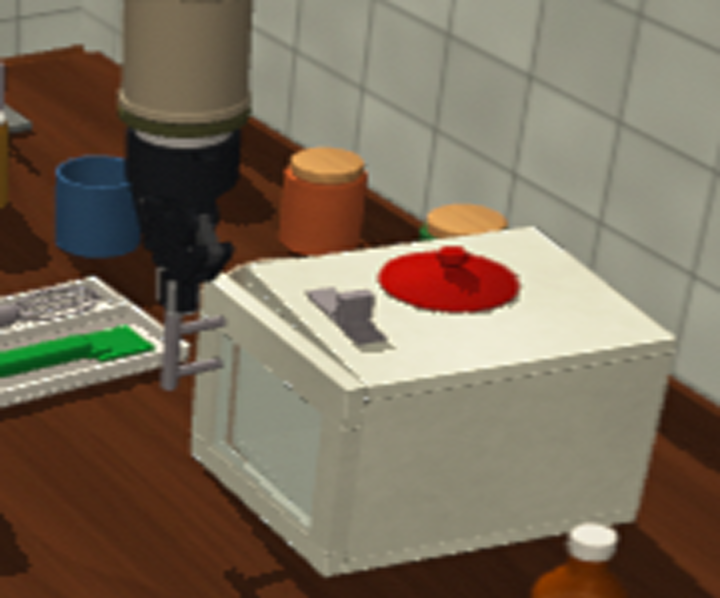

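The door gave freely: about 18 mm at the handle, with a clear gap in both views (wrist picture from (300,165)) and little force. It isn't caught, so I leave the catch alone and swing the door along its arc.

```bash
cat >> h.py <<'E'
HX,HY,Y0=.5903,-.2687,-.146
def bar(th):
    a=Y0+th;c,s=np.cos(a),np.sin(a); return np.array([HX-.055*c-.165*s, HY-.055*s+.165*c])
def theta():
    o=manip.get_obs(); d=np.array(o["tool_pos"][:2])-[HX,HY]
    return np.arctan2(d[1],d[0])-np.arctan2(.165,-.055)-Y0, np.hypot(*d)
def arc(th1,n,z=.193):
    o=manip.get_obs(); th0,r=theta(); print("theta",th0,"r",r,"(.1739)"); p=np.array(o["tool_pos"]); R=Ro.from_euler("xyz",o["orientation"],degrees=True)
    for i in range(n):
        th=th0+(th1-th0)*(i+1)/n; b=bar(th); q=np.array([b[0],b[1],p[2]+(z-p[2])*(i+1)/n])
        R1=Ro.from_euler("xyz",[180,0,np.degrees(Y0+th)],degrees=True)
        d=R.inv().apply(q-p)/.05; rv=(R.inv()*R1).as_rotvec(degrees=True)
        print([1]+[round(float(v),2) for v in d]+[round(float(v),1) for v in rv],end=", "); p=q;R=R1
    print()
E
python3 - <<'E'
from h import *
st();arc(.6,5)
E
```

```text
{'t': 14.35, 'tool_pos': [0.545, -0.102, 0.193], 'orientation': [179.207, -0.868, -8.276], 'contact_force': [4.468, -10.58, -5.519], 'width': 0.01, 'joint_pos': [-15.471, 0.769, 96.3, -0.685, 81.972, 82.902]}
theta 0.08905587320938077 r 0.17247495527831946 (.1739)
[1, -0.33, 0.13, -0.0, 0.9, -0.8, -10.9], [1, -0.33, 0.13, 0.0, 0.0, 0.0, -5.9], [1, -0.33, 0.13, 0.0, -0.0, 0.0, -5.9], [1, -0.33, 0.13, 0.0, -0.0, 0.0, -5.9], [1, -0.33, 0.13, 0.0, -0.0, 0.0, -5.9],
```

Emit:
arm_command(moves=[1,-0.33,0.16,0,0.5,-0.5,-7,1,-0.33,0.14,0,0.2,-0.2,-7,1,-0.33,0.13,0,0,0,-7,1,-0.33,0.13,0,0,0,-6])

```text
t: 14.85
tool_pos: [0.4805, -0.1353, 0.1932]
orientation: [179.6, -0.1, 19.5]
contact_force: [5.3, -5.9, -4.8]
width: 0.0106
```

```bash
sed -i 's/th1,n,z=.193):/th1,n,z=.193,k=.99):/; s/b=bar(th);/b=(bar(th)-[HX,HY])*k+[HX,HY];/' h.py
python3 - <<'E'
from h import *
st();arc(.9,5)
E
```

```text
{'t': 14.85, 'tool_pos': [0.48, -0.135, 0.193], 'orientation': [179.552, -0.134, 19.457], 'contact_force': [5.291, -5.916, -4.79], 'width': 0.011, 'joint_pos': [-21.433, -7.497, 104.234, -0.253, 82.868, 49.141]}
theta 0.5130983284701257 r 0.17276204009346977 (.1739)
[1, -0.24, 0.11, 0.0, 0.5, -0.1, -6.0], [1, -0.25, 0.09, 0.0, 0.0, 0.0, -4.4], [1, -0.25, 0.09, 0.0, 0.0, 0.0, -4.4], [1, -0.25, 0.09, 0.0, -0.0, 0.0, -4.4], [1, -0.25, 0.09, 0.0, 0.0, 0.0, -4.4],
```

Emit:
arm_command(moves=[1,-0.3,0.12,0,0.4,-0.1,-7,1,-0.3,0.11,0,0,0,-6,1,-0.3,0.11,0,0,0,-6,1,-0.3,0.11,0,0,0,-6,1,-0.3,0.11,0,0,0,-6])

```text
t: 15.48
tool_pos: [0.4314, -0.2, 0.1932]
orientation: [179.8, -0.1, 51.5]
contact_force: [2.0, -1.3, -2.6]
width: 0.0102
```

Run:
```python
from h import *
st();arc(1.35,5); snap("side","s11")
```

```text
{'t': 15.475, 'tool_pos': [0.431, -0.2, 0.193], 'orientation': [179.828, -0.078, 51.461], 'contact_force': [1.983, -1.264, -2.626], 'width': 0.01, 'joint_pos': [-31.1, -11.208, 107.529, 0.056, 83.498, 7.433]}
theta 0.9871042057444869 r 0.17315365199628913 (.1739)
[1, -0.23, 0.09, 0.0, 0.2, -0.1, -0.9], [1, -0.23, 0.09, 0.0, 0.0, 0.0, -4.2], [1, -0.23, 0.09, 0.0, 0.0, 0.0, -4.2], [1, -0.23, 0.09, 0.0, 0.0, 0.0, -4.2], [1, -0.23, 0.09, 0.0, 0.0, 0.0, -4.2],
```

View pics/s11.png

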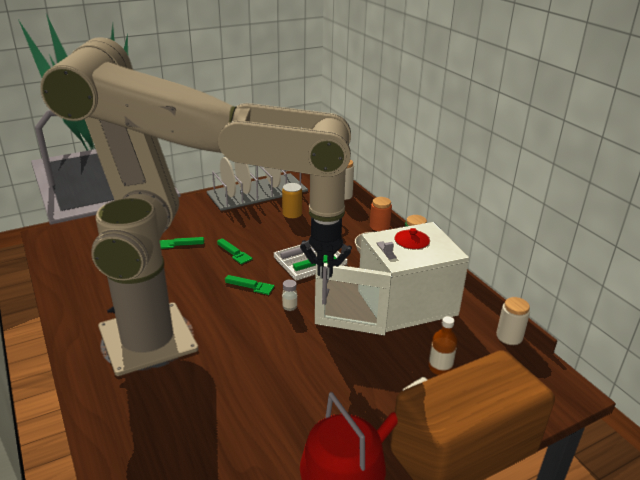

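The side view shows the door about 57° open and following the gripper; the bar is at (324,285). Continuing.

Emit:
arm_command(moves=[1,-0.26,0.09,0,0.2,-0.1,-2,1,-0.26,0.09,0,0,0,-5,1,-0.26,0.09,0,0,0,-5,1,-0.26,0.09,0,0,0,-5,1,-0.26,0.09,0,0,0,-5])

```text
t: 16.15
tool_pos: [0.4171, -0.2678, 0.1932]
orientation: [-180.0, -0.1, 74.1]
contact_force: [0.6, 0.5, -1.6]
width: 0.0105
```

Run:
```python
from h import *
st();arc(1.58,3)
```

```text
{'t': 16.15, 'tool_pos': [0.417, -0.268, 0.193], 'orientation': [-179.985, -0.079, 74.121], 'contact_force': [0.563, 0.487, -1.612], 'width': 0.011, 'joint_pos': [-38.685, -7.655, 104.373, 0.067, 83.327, -22.814]}
theta 1.38991418470152 r 0.1732461477562424 (.1739)
[1, -0.2, 0.09, 0.0, -0.0, -0.1, -0.8], [1, -0.2, 0.08, 0.0, 0.0, 0.0, -3.6], [1, -0.2, 0.08, 0.0, -0.0, 0.0, -3.6],
```

Emit:
arm_command(moves=[1,-0.2,0.09,0,0,-0.1,-1.5,1,-0.2,0.08,0,0,0,-3.6,1,-0.16,0.06,0,0,0,-3.0,1,0,0,0,0,0,0])

```text
t: 16.65
tool_pos: [0.4195, -0.2977, 0.1932]
orientation: [-179.7, -0.1, 82.2]
contact_force: [-1.3, 0.7, 0.1]
width: 0.0104
```

Run:
```python
from h import *
st();arc(1.57,1)
snap("wrist","w12");S=snap("side");T=snap("top","t12"); im=S["img"][190:360,240:480,::-1]; cv2.imwrite("pics/s12.png",cv2.resize(im,None,fx=3,fy=3,interpolation=cv2.INTER_CUBIC))
```

```text
{'t': 16.65, 'tool_pos': [0.42, -0.298, 0.193], 'orientation': [-179.709, -0.065, 82.17], 'contact_force': [-1.289, 0.712, 0.08], 'width': 0.01, 'joint_pos': [-41.002, -4.375, 101.328, -0.106, 83.326, -33.159]}
theta -4.719717167545327 r 0.17324144016587092 (.1739)
[1, -0.02, 0.03, 0.0, -0.3, -0.1, 0.6],
```

View pics/s12.png

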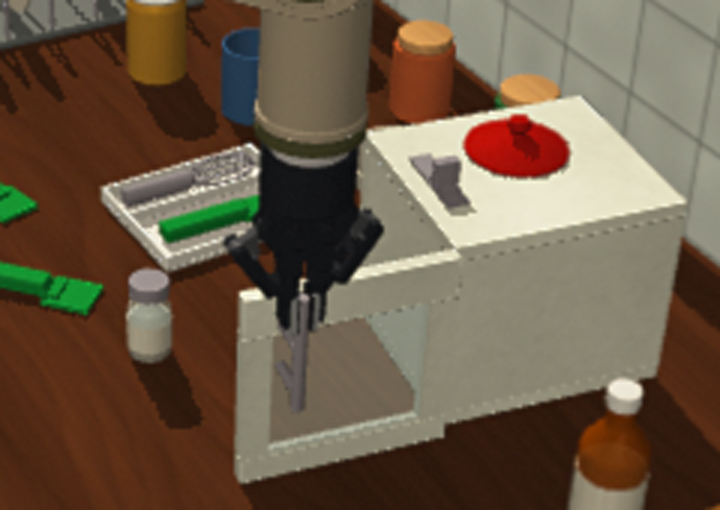

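View pics/t12.png

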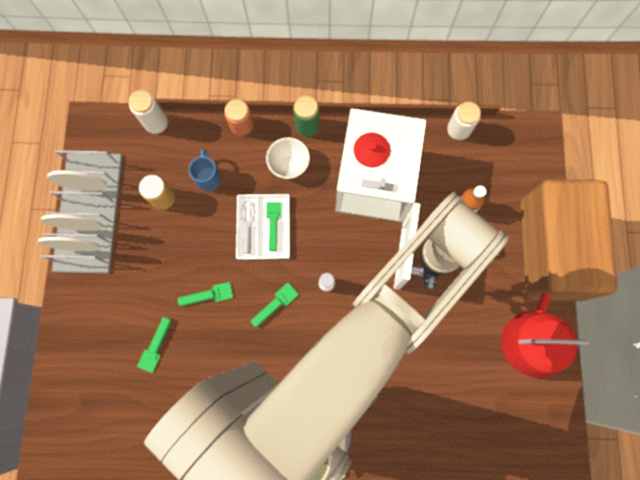

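View pics/w12.png

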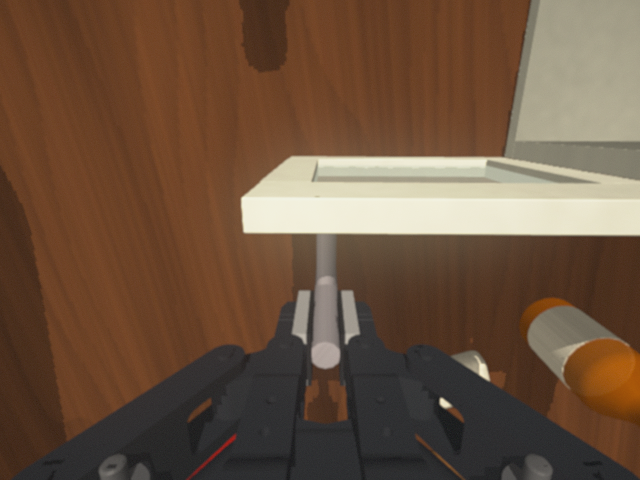

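The door is at 1.563 rad, square to the front in both views, and gripped. The scraper is in its compartment and the bystanders haven't moved. One still row to settle, then I hand in.

Emit:
arm_command(moves=[1,0,0,0,0,0,0,1,0,0,0,0,0,0])

```text
t: 17.05
tool_pos: [0.4193, -0.2968, 0.1932]
orientation: [-179.7, -0.1, 82.1]
contact_force: [-1.2, -0.9, -0.7]
width: 0.0107
```

Run:
```python
from h import *
st(); print(theta()[0]%(2*np.pi)); manip.job_done()
```

```text
{'t': 17.05, 'tool_pos': [0.419, -0.297, 0.193], 'orientation': [-179.688, -0.053, 82.137], 'contact_force': [-1.199, -0.862, -0.687], 'width': 0.011, 'joint_pos': [-40.918, -4.475, 101.422, -0.127, 83.343, -33.04]}
1.5577421064906307
the job is handed in; nothing more can be done
```

The job is done and handed in at 17 s.

- **Scraper:** I took the scraper farthest from the base (0.64 m away), set it down flat and lengthwise in the wide compartment, and let go of it there. The last pictures show it still lying there, with the whisk undisturbed.
- **Door and catch:** I tugged the door before going near the catch. It gave freely, about 18 mm at the handle with little force and a visible gap. It was not caught, so I did not touch the catch.
- **Final state:** I swung the door to about 1.56 rad and handed in still gripping the bar (opening 11 mm, forces about 1–2 N). The other things look unmoved in the final side and top pictures.

The force reading gave no clear sign of contact when I set the scraper down. I judged it seated because the height stopped changing at the expected value, and the pictures after release bore that out. While the door was just opening, the side force on the tool reached about 12 N; it faded as the tool followed the arc.

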